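# Raise the strainer basket on its telescopic drip stand and hold it up

## Robot

A 7-joint arm with a two-finger parallel gripper is mounted at the origin on the work surface. World frame = base frame: x ahead of the robot, y to its left, z up, the work surface at z = 0. Lengths are in m, angles in rad, forces in N, time in s.
With the tool pointing down it reaches from about 0.425 to 0.925 m from the base axis. Payload 6.8 kg.
Tool frame: the origin (TCP) lies at the very end of the fingers, on their centre line; the grasp point (between the pads) lies 19 mm behind it; z points along the fingers, x is the direction in which the jaws open and shut, and the axes are right-handed (so a half turn about z gives the same grasp; the last joint's range is limited). The gripper opens to 85 mm and grips with 20 to 120 N. Pads are 22 mm wide; open, the fingers measure 114 mm over their backs; the gripper's body (76 mm by 85 mm) begins 54 mm behind the grasp point. The pads swing forward as they close: fully open they stand 13 mm farther back than shut.
Start: joints at [1.01, 0.477, 0.022, 1.555, -0.011, 1.109, -0.083], TCP at [0.295, -0.607, 0.231] pointing down, gripper open.
Joint ranges: [-2.96, 2.96], [-0.34, 2.1], [-1.41, 1.46], [0.24, 2.44], [-1.37, 4.51], [0.17, 1.92], [-2.96, 2.96]. Speed limits (rad/s): [2.39, 2.39, 3.14, 3.14, 3.14, 3.14, 3.14].

## Interface

Orientations are given as a rotation vector (axis times angle).
In Python, from bench import * gives the robot as it stands.
- The arm moves only by the tool servo_tool, never from a script. Its argument "increments" is one flat list of numbers, 7 for each row, row after row: the shift along the tool's x, y, z in mm, then the turn, a rotation vector about the tool's x, y, z in rad, then the finger opening in mm, from 0 to 85.4. In form: [tx, ty, tz, wx, wy, wz, fingers, tx, ty, tz, wx, wy, wz, fingers, ...]. A call has exactly 8 rows; each row shifts and turns the commanded pose from where the row before left it, along the tool's axes as they then stand; what a row does not reach is not made up. A row lasts 1/8 s, in which the tool goes at most 62.5 mm and 10.7 degrees, less where a joint would pass 70% of its speed; a pose out of reach is approached as far as the arm can. A call is refused whole if a number of a shift passes 62.5 or a number of a turn 0.188, either way. A call with a gripper value outside its range is refused whole. The fingers move at their own pace and stop on an object; "squeeze" is the grip in N (left out, the last holds). Time passes only in rows, so rows that do not move let the fingers close, or fill a call up. It gives the time, the measured TCP pose, the force and the opening at its end, in the units of the state.
- get_obs(): the state, without advancing time (a new reading comes with each control period).
- grab_frame(name): name is "scene" or "top"; returns (picture, depth): 384x512x3 uint8, red, green, blue; 384x512 float32, m along the optical axis (not along the pixel's ray), 0 where there is no reading.
- calibration(name): a dict with "fx", "fy", "cx", "cy" (pixels), "eye" and "orientation" of the camera in the world. Camera axes: x right, y up, looking along -z (the intrinsics and any distortion apply to the point x, -y, -z); pixel columns grow to the right and rows downward; lengths in m; the calibration is good to about 2 mm. A picture is of the moment at which its call begins. calibration takes no time and is no camera call.
- hand_in(): hands the job in, once; it reports no verdict.
The state is a dict: "clock": time; "joints": joint angles; "qvel": joint speeds; "tau": joint torques, N m; "tcp_pos": TCP position; "orientation": TCP orientation; "contact_force": force on the tool from outside, world axes, zero at the start; "moment": the same for the moment, N m; "grip_width": finger opening in m.
Only numpy, scipy, OpenCV 4.12 (cv2) and the standard library are available. Lean on these libraries where they do the work, as an engineer would, in place of code of your own. Each camera call takes 0.05 s, during which the arm holds its last target.

## Task

First push the pump plunger on the drip stand's foot all the way down, so that the foot grips the worktop. Then pinch the silicone head on top of the telescopic post so that its release button is squeezed in, pull it straight up past the first stop to the second stop (fully extended), and finish still holding it up there with the button squeezed. Leave the two celadon dishes and the garlic jar where they stand.

Things in the scene. Friction and masses are not known exactly. Their poses are not given: they have to be found in the camera images.
- stand: drip stand, fixed to the worktop, place and yaw differ each time. Origin on the worktop at the axis of its upright steel column (34 mm diameter, top 140 mm high). White foot plate 10 mm thick, 110 mm wide, from x = -120 to +180 mm. Own +x points from the column to the strainer basket, -x to the pump, +y to the release-button side, z up.
- plunger_top (a point): centre of the top of the pump plunger, a flat round dark knob 34 mm across, 10 mm thick, on a 12 mm rod; top 145 mm high when up. Pushed straight down. It stands over a white upright pump barrel (40 mm diameter, 100 mm high) at x = -100 mm, y = 0 of the stand.
- plunger (a joint): stroke of the pump plunger in m: 0 up, 0.025 fully down against its stop. Its spring pushes back with 1.5 N at the top and 9 N at the bottom; it comes up again when let go.
- grip (a point): centre of the dark silicone head on top of the telescopic post, the place to pinch it: a block 40 x 40 mm and 46 mm high, at rest from 140 to 186 mm height (this point at 163 mm). It has the yaw of the stand and rises with the post. Nothing stands beside its two y faces.
- button_face (a point): centre of the outer face of the steel release button (26 mm wide, 30 mm high) on the +y face of the head, as high as grip. 7 mm proud when out; pressed along the stand's -y. A gripper closing along the stand's y, one finger on the button, the other on the plain -y face, squeezes it in: 47 mm across with it out, 41 mm pressed.
- basket (a point): centre of the rim of the wire strainer basket: 96 mm wide, 55 mm deep, rim 115 mm high at rest, at x = +115 mm of the stand. It hangs from a steel bar 8 mm thick that leaves the +x face of the silicone head near its underside, and rises with it.
- button (a joint): stroke of the release button in m: 0 out, 0.006 fully in; the latch is free from 0.0045. Its spring pushes back with 2 N when out and 8 N when fully in, and it pops out when let go.
- post (a joint): extension of the telescopic post in m, straight up: 0 down, 0.050 first stop, 0.100 second stop (hard end). With the button out, catches keep the post from rising at 0 and at the first stop; with the button kept pressed it passes both. No lock at the second stop: let go, it sinks 25 mm or more. Head, post and basket weigh 0.25 to 0.5 kg.
- drip_dish: round celadon dipping dish, 80 mm wide at the rim, 28 mm high, standing on the foot plate below the basket; loose. Origin at the centre of its underside.
- side_dish: a like celadon dish on the worktop beside the stand; loose. Origin at the centre of its underside.
- jar: glass garlic jar with a steel twist cap, 60 mm in diameter, 74 mm high, on the worktop beside the stand; loose. Origin at the centre of its underside.

How it is judged:
On the way, in this order (a step that is already met when the one before it is completed fails the run):
1. the pump plunger is pushed fully down while the post is still down (value of joint plunger above 0.0225 m and value of joint post below 0.01 m), for 0.1 s.
2. the release button is squeezed in with the post still down (value of joint button above 0.0045 m and value of joint post below 0.01 m), for 0.1 s.
3. the post is pulled up to the second stop (value of joint post above 0.096 m and contact force between the fingers and stand above 1 N), for 0.2 s.
At the end, for the whole second after the job is handed in: The post stays at its second stop (over 96 of 100 mm, under 20 mm/s), the gripper still holds the head (over 2 N, grasp point within 45 mm of its centre) with the button squeezed in (over 4.5 of 6 mm); dishes and jar within 30 mm of their start (value of joint post above 0.096 m and value of joint button above 0.0045 m and contact force between the fingers and stand above 2 N and distance between the grasp point and grip below 0.045 m and velocity of joint post between -0.02 and 0.02 m/s and distance of each of drip_dish, side_dish, jar from where it was at the start of the episode below 0.03 m); the arm keeps its last pose, push and grip.
It fails at once if a dish or the jar is shoved more than 30 mm or tipped over (distance of any of drip_dish, side_dish, jar from where it was at the start of the episode above 0.03 m or angle between any of drip_dish, side_dish, jar's own z axis and vertical above 0.4 rad).
It also fails if it takes over 45 s, if anything falls off the work surface, if the arm or the gripper's body presses on something with over 40 N, if the wrist force passes 120 N, or if a joint passes its speed limit or range.

## Working session

There is one attempt and no reset: what is moved stays moved. The work goes in short steps, Python scripts to look and compute and a tool call to move; the robot and the scene stay as the last step left them, time stands still between calls to the robot, and variables do not carry over. Pictures are saved under pics/ and viewed, and the job is handed in when it is done.

Besides the shell and the picture viewer there is one more tool, called after "Call:" in YAML: its name, and indented under it one key for each argument. servo_tool: Moves the arm, as the interface text tells. Its arguments: {"type":"object","properties":{"increments":{"type":"array","items":{"type":"number"}},"squeeze":{"type":"number"}},"required":["increments"]}

```bash
mkdir -p pics; cat > look.py <<'E'
from bench import *
import cv2,sys,numpy as np
tag=sys.argv[1]
for n in ("scene","top"):
    p,d=grab_frame(n)
    cv2.imwrite(f"pics/{n}_{tag}.png",cv2.resize(p[:,:,::-1],(800,600),interpolation=cv2.INTER_CUBIC))
    np.savez(f"{n}_{tag}.npz",p=p,d=d)
    c=calibration(n); print(n,{k:np.round(np.array(v),4).tolist() if not isinstance(v,str) else v for k,v in c.items()})
print(get_obs())
E
python3 look.py a
```

```text
scene {'fx': 485.6121, 'fy': 485.6121, 'cx': 250.866, 'cy': 196.5576, 'eye': [1.2431, 0.3935, 0.8483], 'orientation': [0.4906, 0.7646, 1.9314]}
top {'fx': 364.169, 'fy': 364.169, 'cx': 254.3632, 'cy': 190.7129, 'eye': [0.4858, 0.0612, 0.9677], 'orientation': [0.1777, -0.1096, -1.5586]}
{'clock': 0.1, 'joints': array([ 1.00989262,  0.47773143,  0.02234146,  1.55633934, -0.01152744,
        1.10930013, -0.08312878]), 'qvel': array([ 7.57216577e-04, -3.14178780e-03, -9.82625251e-04, -1.61786965e-03,
       -1.92280657e-05, -8.94722026e-04, -1.03591625e-03]), 'tau': array([ 3.31398296e-03, -5.97764146e+01,  1.61312733e+00, -2.81953686e+01,
        1.28225141e-02,  5.02938768e-03, -4.90618515e-05]), 'tcp_pos': array([ 0.29507127, -0.60650075,  0.23041912]), 'orientation': array([-2.66271447e+00,  1.66570359e+00,  2.27317316e-03]), 'contact_force': array([-0.44893828,  1.03919916, -0.61571419]), 'moment': array([-0.02334409, -0.05175935,  0.05024823]), 'grip_width': 0.08515676119752943}
```

View pics/scene_a.png

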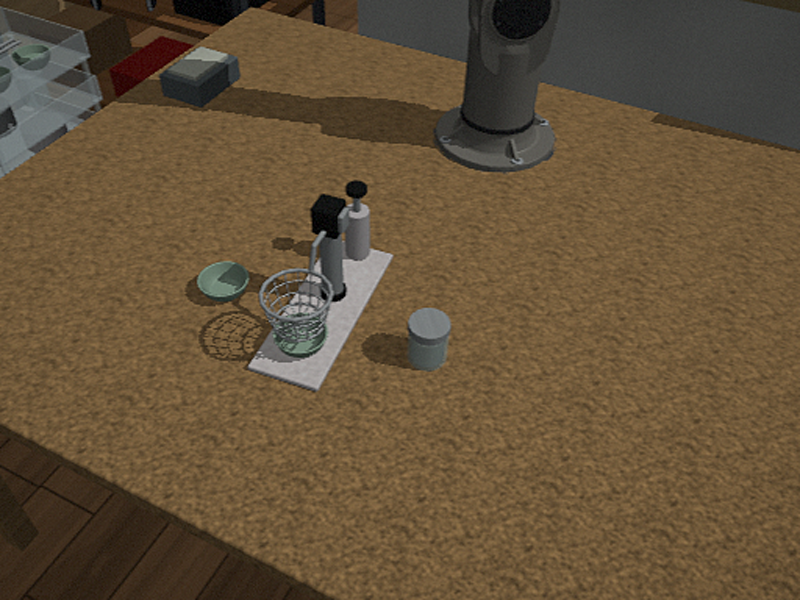

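View pics/top_a.png

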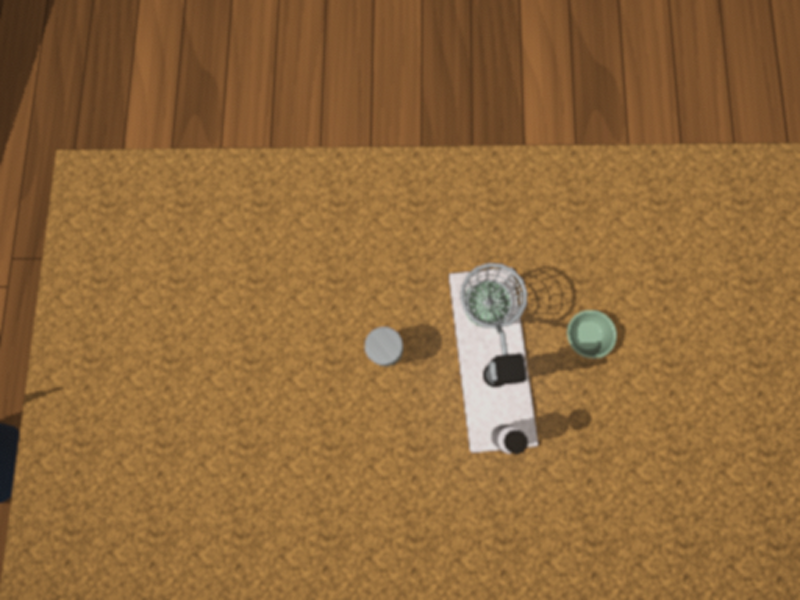

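```bash
cat > geo.py <<'E'
from bench import *
import numpy as np,cv2
from scipy.spatial.transform import Rotation as R
def cloud(n,tag):
    z=np.load(f"{n}_{tag}.npz");d=z['d'];c=calibration(n)
    v,u=np.mgrid[:384,:512]
    if n=='top' or 1: pass
    P=np.stack([(u-c['cx'])/c['fx']*d,-(v-c['cy'])/c['fy']*d,-d],-1)
    W=P@R.from_rotvec(c['orientation']).as_matrix().T+np.array(c['eye'])
    W[d==0]=np.nan
    return W,z['p']
E
python3 - <<'E'
from geo import *
print([k for k in calibration('top')])
for n in('top','scene'):
    W,p=cloud(n,'a'); g=p.max(2); h=W[...,2]
    print(n,'table z',np.nanmedian(h))
    box=(abs(W[...,0]-.55)<.25)&(abs(W[...,1])<.35)
    m=box&(h>.178)&(h<.2)&(g<70); q=W[m]; r=cv2.minAreaRect(q[:,:2].astype(np.float32)*1000)
    print('head',m.sum(),q.mean(0),np.median(q[:,2]),r)
    m=box&(h>.137)&(h<.153)&(g<70)
    k,l,s,ce=cv2.connectedComponentsWithStats(m.astype(np.uint8))
    for i in range(1,k):
        if s[i,4]>5: q=W[l==i]; print('blob',s[i],q.mean(0),q.min(0),q.max(0))
    m=box&(h>.004)&(h<.016)&(p.min(2)>120); q=W[m]; r=cv2.minAreaRect(q[:,:2].astype(np.float32)*1000); print('plate',m.sum(),r,cv2.boxPoints(r))
    m=box&(h>.06)&(h<.085); q=W[m&(W[...,1]>0.02)|m&(W[...,1]<-.3)]
    k,l,s,ce=cv2.connectedComponentsWithStats(m.astype(np.uint8))
    for i in range(1,k):
        if s[i,4]>40: q=W[l==i]; print('70mm blob',s[i],q.mean(0),q.min(0),q.max(0))
    m=box&(h>.018)&(h<.035)
    k,l,s,ce=cv2.connectedComponentsWithStats(m.astype(np.uint8))
    for i in range(1,k):
        if s[i,4]>60: q=W[l==i]; print('dish blob',s[i],q.mean(0),q.min(0),q.max(0))
E
```

```text
['fx', 'fy', 'cx', 'cy', 'eye', 'orientation']
top table z -2.512254975028938e-05
head 297 [ 0.53366744 -0.05698969  0.18653506] 0.18653510576341492 ((533.7067260742188, -57.431732177734375), (35.57815170288086, 38.03079605102539), 6.683330535888672)
blob [323 276  14  14 148] [ 0.43547207 -0.06893358  0.14584773] [ 0.42136497 -0.08246887  0.1426964 ] [ 0.44920044 -0.05390317  0.14977896]
plate 3249 ((572.0770263671875, -123.23300170898438), (299.3099670410156, 250.31439208984375), 6.409769535064697) [[ 409.3852    -15.565418]
 [ 437.3299   -264.31506 ]
 [ 734.76886  -230.90059 ]
 [ 706.82416    17.84906 ]]
70mm blob [297 175  35  33 229] [ 0.65651767 -0.04998728  0.06821472] [ 0.6097944  -0.08733775  0.06021995] [ 0.69103561 -0.00466148  0.08425272]
70mm blob [306 186  17  15  68] [ 0.64853864 -0.04815749  0.06192795] [ 0.63037424 -0.06828083  0.0600087 ] [ 0.66564956 -0.02821885  0.06545445]
70mm blob [234 209  24  24 463] [0.57601111 0.12252385 0.07444257] [0.54806765 0.09368111 0.06139801] [0.60530151 0.15079718 0.08004677]
dish blob [300 181  25  25 161] [ 0.66112673 -0.05388025
[... 1548 characters left out ...]
 24 531] [0.58278156 0.12799106 0.07227137] [0.54839535 0.09720416 0.06003284] [0.60952639 0.15584504 0.07870718]
70mm blob [171 203  38  16 135] [ 0.67458732 -0.02871781  0.06930749] [ 0.62802507 -0.0701422   0.06010176] [ 6.93201634e-01 -2.89354307e-04  8.44120405e-02]
dish blob [221 157  15   8  75] [ 0.45086053 -0.05899624  0.02616834] [ 0.43496026 -0.07892565  0.01800964] [ 0.45905905 -0.04593972  0.03471497]
dish blob [126 167  33  25 270] [ 0.59905265 -0.21593129  0.02463463] [ 0.56493524 -0.24933476  0.01800142] [ 0.64254824 -0.17148162  0.03194368]
dish blob [261 221  25  12 119] [0.59872525 0.13467714 0.02666744] [0.5750538  0.10462668 0.01802093] [0.60811287 0.15526885 0.03499803]
```

```bash
python3 - <<'E'
import numpy as np,cv2
p=np.load('scene_a.npz')['p'][100:260,140:300,::-1]
q=np.load('top_a.npz')['p'][160:300,270:410,::-1]
cv2.imwrite('pics/crop_a.png',np.hstack([cv2.resize(p,(400,400),interpolation=cv2.INTER_CUBIC),cv2.resize(q,(400,400),interpolation=cv2.INTER_CUBIC)]))
E
```

```text
(no output)
```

View pics/crop_a.png

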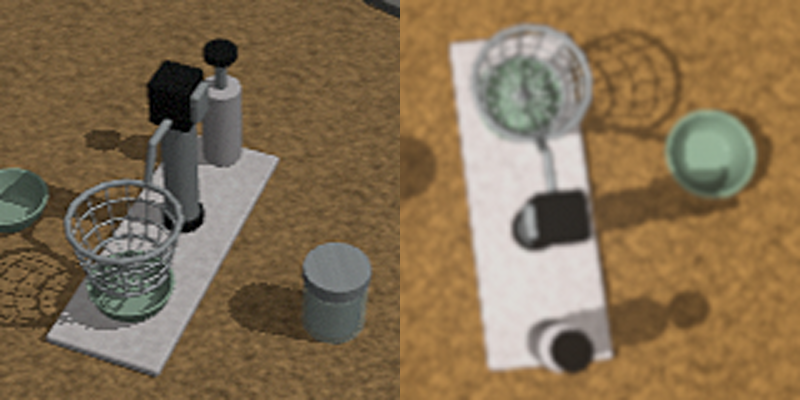

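```bash
cat > plan.py <<'E'
# usage: plan.py x y z yaw_deg(tool x dir) nrows
from geo import *
import sys
x,y,z,a,n=map(float,sys.argv[1:6]);n=int(n)
o=get_obs();p=np.array(o['tcp_pos']);r=R.from_rotvec(o['orientation'])
ca,sa=np.cos(np.radians(a)),np.sin(np.radians(a))
t=R.from_matrix(np.array([[ca,sa,0],[sa,-ca,0],[0,0,-1]]))
print('yaw now',np.degrees(np.arctan2(*r.as_matrix()[1::-1,0])),p,'clock',o['clock'],'F',o['contact_force'])
w=(r.inv()*t).as_rotvec()
for i in range(n):
    d=(np.array([x,y,z])-p)/n*1000
    print(np.round((r*R.from_rotvec(w*i/n)).inv().apply(d),1),np.round(w/n,4))
E
python3 plan.py 0.4355 -0.0685 0.23 -83.3 16
```

```text
yaw now -64.05739739594681 [ 0.29507127 -0.60650075  0.23041912] clock 0.1 F [-0.44893828  1.03919916 -0.61571419]
[-26.4 -22.6   0.1] [0.     0.0001 0.021 ]
[-26.9 -22.    0.1] [0.     0.0001 0.021 ]
[-27.3 -21.5   0.1] [0.     0.0001 0.021 ]
[-27.8 -20.9   0.1] [0.     0.0001 0.021 ]
[-28.2 -20.3   0.1] [0.     0.0001 0.021 ]
[-28.6 -19.7   0.1] [0.     0.0001 0.021 ]
[-29.  -19.1   0.1] [0.     0.0001 0.021 ]
[-29.4 -18.5   0.1] [0.     0.0001 0.021 ]
[-29.8 -17.9   0. ] [0.     0.0001 0.021 ]
[-30.2 -17.2   0. ] [0.     0.0001 0.021 ]
[-30.5 -16.6   0. ] [0.     0.0001 0.021 ]
[-30.9 -16.    0. ] [0.     0.0001 0.021 ]
[-31.2 -15.3   0. ] [0.     0.0001 0.021 ]
[-31.5 -14.7   0. ] [0.     0.0001 0.021 ]
[-31.8 -14.    0. ] [0.     0.0001 0.021 ]
[-32.1 -13.3   0. ] [0.     0.0001 0.021 ]
```

Call:
servo_tool:
  increments: [-26.4, -22.6, 0, 0, 0, 0.021, 85, -26.9, -22, 0, 0, 0, 0.021, 60, -27.3, -21.5, 0, 0, 0, 0.021, 40, -27.8, -20.9, 0, 0, 0, 0.021, 20, -28.2, -20.3, 0, 0, 0, 0.021, 0, -28.6, -19.7, 0, 0, 0, 0.021, 0, -29, -19.1, 0, 0, 0, 0.021, 0, -29.4, -18.5, 0, 0, 0, 0.021, 0]

```text
clock: 1.1
tcp_pos: [0.3655, -0.3367, 0.231]
orientation: [-2.514, 1.884, 0.001]
contact_force: [-0.3, -0.4, -0.2]
grip_width: -0.0005
```

Call:
servo_tool:
  increments: [-29.8, -17.9, 0, 0, 0, 0.021, 0, -30.2, -17.2, 0, 0, 0, 0.021, 0, -30.5, -16.6, 0, 0, 0, 0.021, 0, -30.9, -16, 0, 0, 0, 0.021, 0, -31.2, -15.3, 0, 0, 0, 0.021, 0, -31.5, -14.7, 0, 0, 0, 0.021, 0, -31.8, -14, 0, 0, 0, 0.021, 0, 0, 0, 0, 0, 0, 0, 0]

```text
clock: 2.1
tcp_pos: [0.4274, -0.1001, 0.2312]
orientation: [-2.374, 2.057, 0.001]
contact_force: [-1.0, -1.1, 0.2]
grip_width: 0.0001
```

```bash
python3 plan.py 0.4355 -0.0685 0.19 -83.3 2;python3 -c "
from bench import *
print(get_obs()['joints'])"
```

```text
yaw now -81.82979569164067 [ 0.42741493 -0.10011293  0.2312261 ] clock 2.1 F [-0.97250632 -1.14723093  0.21183124]
[-15.1  -6.2  20.6] [-0.      0.0003  0.0128]
[-15.1  -6.1  20.6] [-0.      0.0003  0.0128]
[ 0.34149623  0.0997101  -0.26853523  2.07565372  0.0312695   0.97010895
 -1.37164771]
```

Call:
servo_tool:
  increments: [-15.1, -6.2, 20, 0, 0, 0.013, 0, -15.1, -6.1, 20, 0, 0, 0.013, 0, 0, 0, 15, 0, 0, 0, 0, 0, 0, 10, 0, 0, 0, 0, 0, 0, 7, 0, 0, 0, 0, 0, 0, 0, 0, 0, 0, 0, 0, 0, 0, 0, 0, 0, 0, 0, 0, 0, 0, 0, 0, 0]

```text
clock: 3.1
tcp_pos: [0.4356, -0.0712, 0.1597]
orientation: [-2.342, 2.094, -0.001]
contact_force: [-0.2, -0.4, 0.6]
grip_width: -0.0003
```

```bash
python3 look.py b|tail -0; python3 plan.py 0.4355 -0.0685 0.12 -83.3 1; python3 - <<'E'
import numpy as np,cv2
p=np.load('scene_b.npz')['p'][80:240,140:300,::-1]
q=np.load('top_b.npz')['p'][160:300,270:410,::-1]
cv2.imwrite('pics/crop_b.png',np.hstack([cv2.resize(p,(400,400),interpolation=cv2.INTER_CUBIC),cv2.resize(q,(400,400),interpolation=cv2.INTER_CUBIC)]))
E
```

```text
yaw now -83.59469395158837 [ 0.43547889 -0.07112874  0.1596077 ] clock 3.2 F [-0.92775152  0.43638081  0.5572875 ]
[-2.6 -0.3 39.6] [-0.0007 -0.0002 -0.0051]Exception ignored on flushing sys.stdout:
BrokenPipeError: [Errno 32] Broken pipe
```

View pics/crop_b.png

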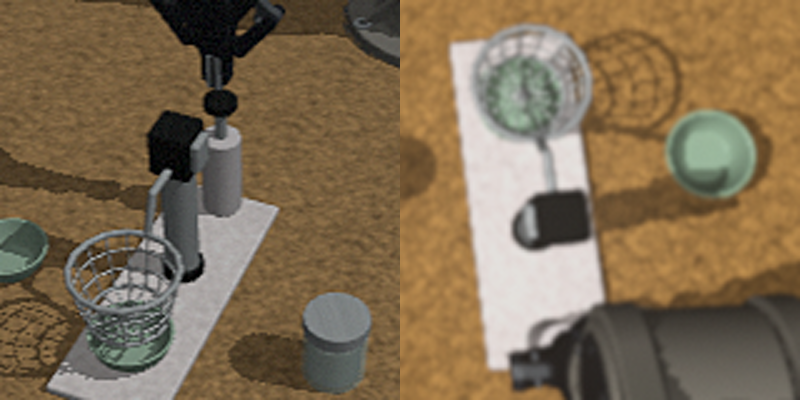

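Call:
servo_tool:
  increments: [-2.6, -0.3, 6, 0, 0, 0, 0, 0, 0, 6, 0, 0, 0, 0, 0, 0, 6, 0, 0, 0, 0, 0, 0, 6, 0, 0, 0, 0, 0, 0, 6, 0, 0, 0, 0, 0, 0, 5, 0, 0, 0, 0, 0, 0, 3, 0, 0, 0, 0, 0, 0, 0, 0, 0, 0, 0]

```text
clock: 4.2
tcp_pos: [0.4353, -0.0683, 0.1213]
orientation: [2.342, -2.094, -0.0]
contact_force: [-3.0, 1.0, 8.6]
grip_width: -0.0
```

Call:
servo_tool:
  increments: [0, 0, 2, 0, 0, 0, 0, 0, 0, 2, 0, 0, 0, 0, 0, 0, 0, 0, 0, 0, 0, 0, 0, 0, 0, 0, 0, 0, 0, 0, 0, 0, 0, 0, 0, 0, 0, 0, 0, 0, 0, 0, 0, 0, 0, 0, 0, 0, 0, 0, 0, 0, 0, 0, 0, 0]

```text
clock: 5.2
tcp_pos: [0.4356, -0.0684, 0.1196]
orientation: [2.342, -2.094, 0.001]
contact_force: [-11.2, 2.5, 36.4]
grip_width: 0.0002
```

Call:
servo_tool:
  increments: [0, 0, -8, 0, 0, 0, 0, 0, 0, -16, 0, 0, 0, 0, 0, 0, -20, 0, 0, 0, 0, 0, 0, -20, 0, 0, 0, 20, 0, 0, -20, 0, 0, 0, 60, 0, 0, -20, 0, 0, 0, 85, 0, 0, -10, 0, 0, 0, 85, 0, 0, 0, 0, 0, 0, 85]

```text
clock: 6.2
tcp_pos: [0.4356, -0.0686, 0.2314]
orientation: [-2.341, 2.094, -0.001]
contact_force: [0.2, -0.3, 0.9]
grip_width: 0.085
```

```bash
python3 plan.py 0.5345 -0.0565 0.23 -83.3 5
```

```text
yaw now -83.6094029681102 [ 0.4355659  -0.06861854  0.23140116] clock 6.2 F [ 0.23324005 -0.26518417  0.86368128]
[ -0.2 -19.9   0.3] [-0.0002 -0.0001 -0.0011]
[ -0.2 -19.9   0.3] [-0.0002 -0.0001 -0.0011]
[ -0.2 -19.9   0.3] [-0.0002 -0.0001 -0.0011]
[ -0.1 -19.9   0.3] [-0.0002 -0.0001 -0.0011]
[ -0.1 -19.9   0.3] [-0.0002 -0.0001 -0.0011]
```

Call:
servo_tool:
  increments: [-0.2, -19.9, 0, 0, 0, 0, 85, -0.2, -19.9, 0, 0, 0, 0, 85, -0.2, -19.9, 0, 0, 0, 0, 85, -0.2, -19.9, 0, 0, 0, 0, 85, -0.2, -19.9, 0, 0, 0, 0, 85, 0, 0, 15, 0, 0, 0, 85, 0, 0, 5, 0, 0, 0, 85, 0, 0, 0, 0, 0, 0, 85]

```text
clock: 7.2
tcp_pos: [0.5326, -0.0566, 0.2101]
orientation: [2.341, -2.093, -0.003]
contact_force: [-0.9, 0.1, -0.4]
grip_width: 0.085
```

```bash
python3 look.py c >/dev/null; python3 plan.py 0.5345 -0.0565 0.144 -83.3 5; python3 - <<'E'
import numpy as np,cv2
p=np.load('scene_c.npz')['p'][80:240,140:300,::-1]
q=np.load('top_c.npz')['p'][160:300,270:410,::-1]
cv2.imwrite('pics/crop_c.png',np.hstack([cv2.resize(p,(400,400),interpolation=cv2.INTER_CUBIC),cv2.resize(q,(400,400),interpolation=cv2.INTER_CUBIC)]))
E
```

```text
yaw now -83.60896837186122 [ 0.53355759 -0.05655077  0.21131215] clock 7.3 F [-0.83299103 -0.17226963  0.36722116]
[ 0.  -0.2 13.5] [ 0.     -0.     -0.0011]
[ 0.  -0.2 13.5] [ 0.     -0.     -0.0011]
[ 0.  -0.2 13.5] [ 0.     -0.     -0.0011]
[ 0.  -0.2 13.5] [ 0.     -0.     -0.0011]
[ 0.  -0.2 13.5] [ 0.     -0.     -0.0011]
```

View pics/crop_c.png

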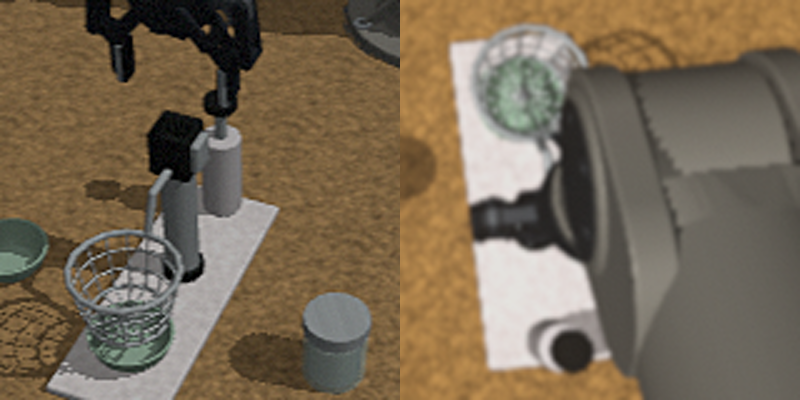

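Call:
servo_tool:
  increments: [0, -1, 13.5, 0, 0, -0.005, 85, 0, 0, 13.5, 0, 0, 0, 85, 0, 0, 13.5, 0, 0, 0, 85, 0, 0, 13.5, 0, 0, 0, 85, 0, 0, 11.5, 0, 0, 0, 85, 0, 0, 0, 0, 0, 0, 85, 0, 0, 0, 0, 0, 0, 85, 0, 0, 0, 0, 0, 0, 85]

```text
clock: 8.3
tcp_pos: [0.5355, -0.0563, 0.1464]
orientation: [-2.347, 2.088, -0.001]
contact_force: [-0.5, -0.0, 0.5]
grip_width: 0.0848
```

Call:
servo_tool:
  increments: [0, 0, 0, 0, 0, 0, 60, 0, 0, 0, 0, 0, 0, 54, 0, 0, 0, 0, 0, 0, 48, 0, 0, 0, 0, 0, 0, 44, 0, 0, 0, 0, 0, 0, 38, 0, 0, 0, 0, 0, 0, 34, 0, 0, 0, 0, 0, 0, 30, 0, 0, 0, 0, 0, 0, 30]
  squeeze: 45

```text
clock: 9.3
tcp_pos: [0.5354, -0.0571, 0.1467]
orientation: [2.346, -2.089, 0.002]
contact_force: [-2.1, -1.3, 8.4]
grip_width: 0.0399
```

Call:
servo_tool:
  increments: [0, 0, 0, 0, 0, 0, 30, 0, 0, 0, 0, 0, 0, 30, 0, 0, -3, 0, 0, 0, 30, 0, 0, -5, 0, 0, 0, 30, 0, 0, -6, 0, 0, 0, 30, 0, 0, -6, 0, 0, 0, 30, 0, 0, 0, 0, 0, 0, 30, 0, 0, 0, 0, 0, 0, 30]

```text
clock: 10.3
tcp_pos: [0.5354, -0.0571, 0.1659]
orientation: [2.346, -2.089, 0.002]
contact_force: [3.6, -4.3, -2.4]
grip_width: 0.0398
```

Call:
servo_tool:
  increments: [0, 0, -6, 0, 0, 0, 30, 0, 0, -6, 0, 0, 0, 30, 0, 0, -6, 0, 0, 0, 30, 0, 0, -6, 0, 0, 0, 30, 0, 0, -6, 0, 0, 0, 30, 0, 0, -6, 0, 0, 0, 30, 0, 0, -4, 0, 0, 0, 30, 0, 0, 0, 0, 0, 0, 30]

```text
clock: 11.3
tcp_pos: [0.5354, -0.0571, 0.206]
orientation: [2.346, -2.089, 0.002]
contact_force: [3.6, -3.9, -2.4]
grip_width: 0.0401
```

```bash
python3 look.py d >/dev/null; python3 - <<'E'
import numpy as np,cv2
p=np.load('scene_d.npz')['p'][60:240,120:300,::-1]
cv2.imwrite('pics/crop_d.png',cv2.resize(p,(560,560),interpolation=cv2.INTER_CUBIC))
E
```

```text
(no output)
```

View pics/crop_d.png

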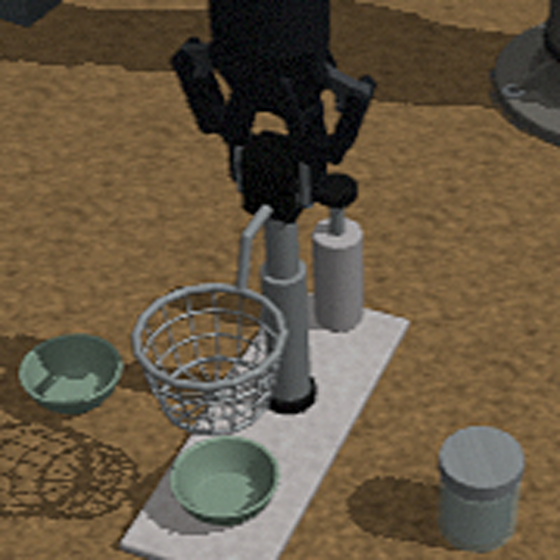

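The picture shows the head raised with the gripper (head at about (275,185), inner post visible at (283,245)). It is past the first stop and the dishes and jar have not moved. I'll continue to the second stop.

Call:
servo_tool:
  increments: [0, 0, -6, 0, 0, 0, 30, 0, 0, -6, 0, 0, 0, 30, 0, 0, -6, 0, 0, 0, 30, 0, 0, -6, 0, 0, 0, 30, 0, 0, -5, 0, 0, 0, 30, 0, 0, -4, 0, 0, 0, 30, 0, 0, -3, 0, 0, 0, 30, 0, 0, 0, 0, 0, 0, 30]

```text
clock: 12.4
tcp_pos: [0.5354, -0.0571, 0.2418]
orientation: [2.346, -2.089, 0.002]
contact_force: [3.5, -4.5, -2.6]
grip_width: 0.0403
```

Call:
servo_tool:
  increments: [0, 0, -2, 0, 0, 0, 30, 0, 0, -2, 0, 0, 0, 30, 0, 0, -1, 0, 0, 0, 30, 0, 0, -1, 0, 0, 0, 30, 0, 0, 0, 0, 0, 0, 30, 0, 0, 0, 0, 0, 0, 30, 0, 0, 0, 0, 0, 0, 30, 0, 0, 0, 0, 0, 0, 30]

```text
clock: 13.4
tcp_pos: [0.5353, -0.0571, 0.2468]
orientation: [2.346, -2.089, 0.001]
contact_force: [6.6, -5.7, -8.1]
grip_width: 0.0398
```

Call:
servo_tool:
  increments: [0, 0, 0, 0, 0, 0, 30, 0, 0, 0, 0, 0, 0, 30, 0, 0, 0, 0, 0, 0, 30, 0, 0, 0, 0, 0, 0, 30, 0, 0, 0, 0, 0, 0, 30, 0, 0, 0, 0, 0, 0, 30, 0, 0, 0, 0, 0, 0, 30, 0, 0, 0, 0, 0, 0, 30]

```text
clock: 14.4
tcp_pos: [0.5353, -0.0571, 0.2468]
orientation: [2.346, -2.089, 0.001]
contact_force: [7.0, -4.1, -9.2]
grip_width: 0.04
```

```bash
python3 look.py e >/dev/null; python3 - <<'E'
from geo import *
p=np.load('scene_e.npz')['p'][60:240,120:300,::-1]
cv2.imwrite('pics/crop_e.png',cv2.resize(p,(560,560),interpolation=cv2.INTER_CUBIC))
for t in 'ade':
    W,p=cloud('scene',t);h=W[...,2]
    m=(h>.085)&(abs(W[...,0]-.65)<.065)&(abs(W[...,1]+.045)<.06)&(h<.23)
    m[:,215:]=0
    print(t,'basket rim z',np.percentile(h[m],[90,97,99]))
    for nm,(a,b) in dict(side=(.603,-.215),jar=(.58,.125)).items():
        m=(h>.012)&(h<.09)&(np.hypot(W[...,0]-a,W[...,1]-b)<.06); print(nm,W[m].mean(0))
print(get_obs())
E
```

```text
a basket rim z [0.12037611 0.14175809 0.14981334]
side [ 0.59819909 -0.21699851  0.02169147]
jar [0.58910555 0.13054261 0.05806672]
d basket rim z [0.1779816  0.19776338 0.21067687]
side [ 0.59770987 -0.2172168   0.02175407]
jar [0.5892135  0.13052365 0.05757103]
e basket rim z [0.21775615 0.21935945 0.22470118]
side [ 0.59787132 -0.21712656  0.02162242]
jar [0.58929757 0.13063224 0.05760632]
{'clock': 14.5, 'joints': array([ 0.24048658,  0.25509982, -0.2971724 ,  1.84896382,  0.08600685,
        1.04958296, -1.54519506]), 'qvel': array([ 4.69673080e-05, -4.30416398e-04,  5.58047649e-04, -5.54281035e-05,
        4.43768128e-04,  1.46178735e-03,  2.92214015e-04]), 'tau': array([-1.96602590e+00, -4.84977508e+01, -3.75604525e+00, -2.69940823e+01,
       -7.09561743e-01,  1.87559992e+00,  5.30626072e-03]), 'tcp_pos': array([ 0.53531766, -0.05711363,  0.24682343]), 'orientation': array([ 2.34638888e+00, -2.08867531e+00,  9.78021284e-04]), 'contact_force': array([ 6.49365054, -3.40002212, -7.78653954]), 'moment': array([-0.20011157, -1.24727854,  0.05077651]), 'grip_width': 0.040266556562838805}
```

View pics/crop_e.png

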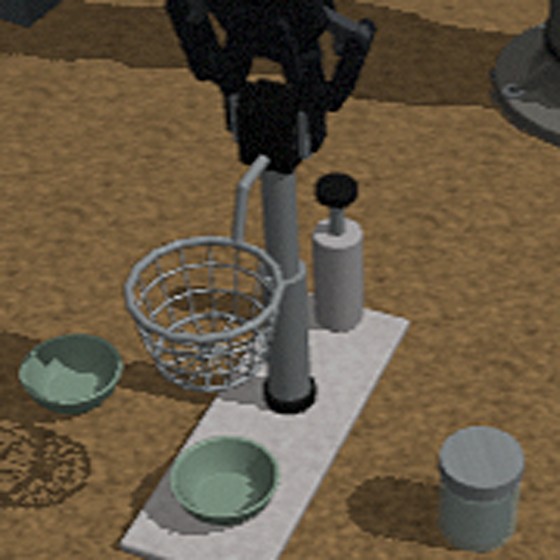

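The picture shows the head at about (270,125) on the fully drawn-out post, still pinched. The basket rim is near 0.218 m against 0.12 m at rest, and the dishes and jar have not moved.

```bash
python3 -c "
from bench import *
hand_in()"
```

```text
the job is handed in; nothing more can be done
```

I pushed the plunger down, then pinched the head and pulled it up to the second stop. I handed the job in at about 14.5 s of the 45 s allowed, with the gripper still holding the head. No verdict was reported.

- **Plunger:** closed fingertips pushed it from about 145 mm to 119.6 mm. The force rose to 36 N, which shows it reached its stop. It came up again when I let go, as expected.
- **Button:** the pinch was at 45 N, and the opening held at about 40 mm. That is slightly under the nominal 41 mm for a pressed button; I took it as fully in, since the post also rose past both catches freely.
- **Post:** the gripper rose 100 mm and the pull went from about 2.5 N to 8–9 N, as expected at the second stop. The basket rim rose about 98 mm in the depth images, which agrees within camera error.
- **Dishes and jar:** the side dish and jar moved less than 1 mm in the depth data. I checked the drip dish by eye only, and it was still on the foot plate.
- **Disagreement:** the two cameras differed by about 4 mm on the stand's position, so I mostly used the top view. Contact forces stayed low sideways at the grip, which fits a well-centred pinch.

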